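# Uncap the microscope stand and hold its viewing head level over the seat

## Task

Get the microscope stand ready for its head: take the red dust plug out of the round seat on top of the stand and put it down in the grey tray. Then grip the black viewing head by the sides of its housing at its balance point, lift it out of its foam cradle and carry it over level (the eyepieces are only pushed in and would slide out), without bumping the stand or disturbing anything else on the bench. Finish while still holding it: level and still, its round foot centred about 2 cm above the rim of the seat, eyepieces pointing out over the stage, away from the limb, so that I can brush the seat clean and guide the head home.

Things in the scene. Friction and masses are not known exactly. Their poses are not given: they have to be found in the camera images.
- stand: white microscope stand without head, fixed. Foot 235 x 150 x 34 mm; black stage 135 x 145 mm, top at z 127; limb upright at the back (its +x); head arm 68 mm wide, top at z 224, reaching forward to the seat. Focus knobs reach 70 mm to either side. Origin: underside centre of the foot; x runs from the front (stage side) to the limb, z up. Turned up to 0.3 rad
- stand_mount (a point): centre of the round seat on top of the stand, at rim height, 240 mm above the bench, 30 mm to -x of the stand's origin; axes as the stand's. Steel ring, 68 mm across outside, 45 inside, standing 16 mm above the head arm; its clamp screw sticks out to 55 mm from the centre on the stand's -y side, no higher than the rim
- plug: red ribbed dust plug, loose, standing in the seat: a grip 50 mm across and 24 mm high that sits on the rim, with a spigot 39 mm across and 10 mm long under it, inside the seat with some play. Origin: underside of the spigot, centre (10 mm below the rim); its top is 34 mm above. 40 g. It lifts straight out
- tray: shallow grey tray, 125 (its x) x 180 (its y) mm, walls 14 mm high and 4 mm thick, floor about 4 mm thick, fixed; it lies on the bench nearest the robot. Origin: underside centre. An objective case stands in its +y half; the -y half is free
- cradle: grey foam cradle block, 170 (x) x 120 (y) x 45 mm, fixed. Origin: underside centre. The head's foot sits in a round pocket 50 mm across and 18 mm deep, 35 mm towards +x of the centre; the housing's flat underside lies on the foam, so the underside of the foot is 33 mm above the bench
- head: black viewing head, 0.6 to 1 kg, level on the cradle. Origin: underside centre of its round steel foot (41 mm across, 12 high). Above it a box housing: x -90 to +35, 56 wide with flat upright sides, z 12 to 62 mm; camera port near the back on top, up to z 75. At the front (-x) a block 104 wide, x -127 to -77, and two eyepieces rising 30 degrees along -x to x -180, z 103. z up
- head_balance (a point): balance point of the head, midway between the housing's two sides: 48 mm from the foot's axis towards the eyepieces, 40 mm above the underside of the foot (28 mm above the housing's underside); axes as the head's. Grip within 15 mm of it along the head's length
- eyepieces (a point): point midway between the two eyepiece ends, 180 mm in front of (-x of) the head's origin and 87 mm above it
- objective_case: amber objective case with black lid, a tube 33 mm across and 50 mm tall, standing in the tray towards its +y end; origin at its underside centre. To be left alone
- petri_dish: closed white petri dish, 94 mm across, 16 mm tall, lying on the bench between stand and cradle; origin at its underside centre. To be left alone
- oil_bottle: small amber bottle with black cap, 32 mm across, 70 mm tall; origin at its underside centre. To be left alone
- marker_pen: white marker pen with a black cap, 110 mm long, 15 mm thick, lying along its own x; origin at the bottom of its blunt end. To be left alone
- blower: black rubber dust blower standing on its base, 62 mm across, 115 mm tall with its nozzle up; origin at its underside centre. To be left alone
Not all that is in view belongs to the job. Of the things that look like the plug, the smaller one is meant.

How it is judged:
By the outcome, as a careful person would: the job done as asked, in the order asked, and still so for the second after the job is handed in, while the arm keeps its last pose, push and grip.
It also fails if it takes over 72 s, if anything falls off the work surface, if the arm or the gripper's body presses on something with over 40 N, if the wrist force passes 120 N, or if a joint passes its speed limit or range.

## Robot

A 6-joint arm with a two-finger parallel gripper is mounted at the origin on the work surface. World frame = base frame: x ahead of the robot, y to its left, z up, the work surface at z = 0. Lengths are in m, angles in rad, forces in N, time in s.
With the tool pointing down it reaches from about 0.325 to 0.9 m from the base axis. Payload 6.1 kg.
Tool frame: the origin (TCP) lies on the centre line of the jaws, within the pads' length; the fingertips stand 14 mm ahead of it and the grasp point (between the pads) lies 5 mm behind it; z points along the fingers, y is the direction in which the jaws open and shut (so a half turn about z gives the same grasp; the last joint's range is limited). The gripper opens to 85 mm and grips with 20 to 120 N. Pads are 22 mm wide; open, the fingers measure 114 mm over their backs; the gripper's body (76 mm by 85 mm) begins 54 mm behind the grasp point. The pads swing forward as they close: fully open they stand 13 mm farther back than shut.
Start: joints at [1.068, 0.22, 1.526, -0, 1.395, -0.126], TCP at [0.23, 0.581, 0.245] pointing down, gripper open.
Joint ranges: [-2.98, 2.98], [-0.91, 2.08], [0.09, 2.57], [-1.24, 4.39], [0.2, 2.65], [-2.68, 2.68]. Speed limits (rad/s): [2.57, 2.57, 3.01, 3.14, 3.14, 3.14].

## Interface

Orientations are given as [roll, pitch, yaw] about the fixed x, y, z axes, in that order (R = Rz(yaw) Ry(pitch) Rx(roll)).
In Python, from workcell import manip gives the robot as it stands.
- The arm moves only by the tool step_arm, never from a script. Its argument "targets" is a list of rows, each a list of 3 entries, a list of its own where there are three numbers: the finger opening in mm, from 0 to 85.4, then the shift along the tool's x, y, z in mm, then the turn, a rotation vector about the tool's x, y, z in rad. A call has 1 to 8 rows; each row is the pose to reach, as a shift and turn from the pose commanded when the call began, along the tool's axes at that moment; what a row does not reach only later rows make up. A row lasts 1/10 s, in which the tool goes at most 50 mm and 8.59 degrees, less where a joint would pass 70% of its speed; a pose out of reach is approached as far as the arm can. A call with a gripper value outside its range is refused whole. The fingers move at their own pace and stop on an object; "newtons" is the grip in N (left out, the last holds). Time passes only in rows, so rows that repeat a pose let the fingers close. It gives the time, the measured TCP pose, the force and the opening at its end, in the units of the state.
- manip.state(): the state, without advancing time (a new reading comes with each control period).
- manip.grab_frame(name): name is "side" or "top" or "wrist"; returns (picture, depth): 384x512x3 uint8, blue, green, red; 384x512 float32, m along the optical axis (not along the pixel's ray), 0 where there is no reading.
- manip.calibration(name): a dict with "fx", "fy", "cx", "cy" (pixels), "origin" and "rotation" of the camera in the world. Camera axes: x right, y down, z forward; pixel columns grow to the right and rows downward; lengths in m; the calibration is good to about 2 mm. A picture is of the moment at which its call begins: read the wrist's pose just before it. calibration takes no time and is no camera call; for the wrist camera it gives the pose at the moment of the call.
- manip.finish_job(): hands the job in, once; it reports no verdict.
The state is a dict: "time": time; "joint_positions": joint angles; "joint_velocities": joint speeds; "joint_torque": joint torques, N m; "position": TCP position; "tool_rot": TCP orientation; "wrist_force": force on the tool from outside, world axes, zero at the start; "wrist_torque": the same for the moment, N m; "gripper_width": finger opening in m.
Only numpy, scipy, OpenCV 4.12 (cv2) and the standard library are available. Lean on these libraries where they do the work, as an engineer would, in place of code of your own. Each camera call takes 0.05 s, during which the arm holds its last target.

## Working session

There is one attempt and no reset: what is moved stays moved. The work goes in short steps, Python scripts to look and compute and a tool call to move; the robot and the scene stay as the last step left them, time stands still between calls to the robot, and variables do not carry over. Pictures are saved under pics/ and viewed, and the job is handed in when it is done.

Besides the shell and the picture viewer there is one more tool, called after "Call:" as a command line: name --argument value ..., lists and objects as JSON in quotes. step_arm: Moves the arm, as the interface text tells. Its arguments: {"type":"object","properties":{"targets":{"type":"array"},"newtons":{"type":"number"}},"required":["targets"]}

```bash
mkdir -p pics; ls
python3 - <<'E'
from workcell import manip
import cv2,numpy as np,pickle
print(manip.state())
d={}
for n in ["top","side","wrist"]:
    c=manip.calibration(n); p,z=manip.grab_frame(n)
    d[n]=(c,p,z); cv2.imwrite(f"pics/{n}0.png",p); print(n,c)
pickle.dump(d,open("f0.pkl","wb"))
E
```

```text
pics
{'time': 0.0, 'joint_positions': array([ 1.06787148e+00,  2.21224460e-01,  1.52760610e+00,  2.01643265e-05,
        1.39470998e+00, -1.26097410e-01]), 'joint_velocities': array([ 8.93576730e-04,  2.07783591e-04,  3.52928204e-03,  7.97179815e-05,
       -2.08894548e-03, -1.23308725e-03]), 'joint_torque': array([-3.66662671e-04, -4.96927965e+01, -3.89377677e+01, -3.82816634e-04,
        1.16158082e-02,  2.17793774e-05]), 'position': array([0.22969828, 0.58063951, 0.24420291]), 'tool_rot': array([-3.13966273e+00, -2.64660978e-04,  2.76476141e+00]), 'wrist_force': array([-0.63197159, -0.2420787 ,  0.78277742]), 'wrist_torque': array([ 0.02455089, -0.06682287, -0.03254745]), 'gripper_width': 0.08533913620332868}
top {'fx': 436.1289004797725, 'fy': 436.1289004797725, 'cx': 253.25828047361614, 'cy': 193.15881843588863, 'origin': array([ 0.33417106, -0.03116949,  1.4956429 ]), 'rotation': array([-2.99484295,  0.00597514, -1.54984885])}
side {'fx': 462.0877098276011, 'fy': 462.0877098276011, 'cx': 251.1628101865171, 'cy': 197.68367547746507, 'origin': array([-0.05198749, -0.57390632,  1.1274131 ]), 'rotation': array([-2.45075746,  0.00270396, -0.8065158 ])}
wrist {'fx': 344.5239044075217, 'fy': 344.5239044075217, 'cx': 253.21464492954746, 'cy': 193.0547860609018, 'origin': array([0.15934107, 0.60924557, 0.37328194]), 'rotation': array([2.84020406e+00, 1.34030494e-03, 1.19403285e+00])}
```

View pics/top0.png

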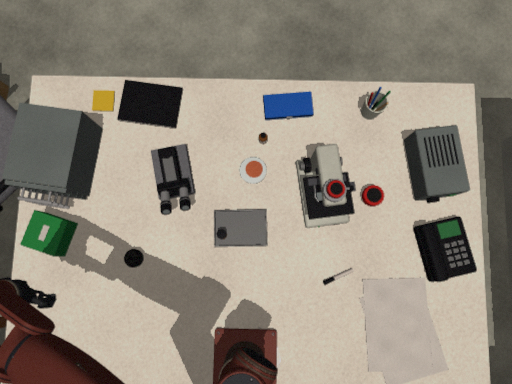

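View pics/side0.png

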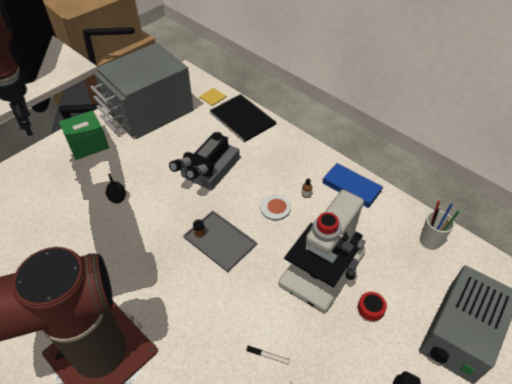

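View pics/wrist0.png

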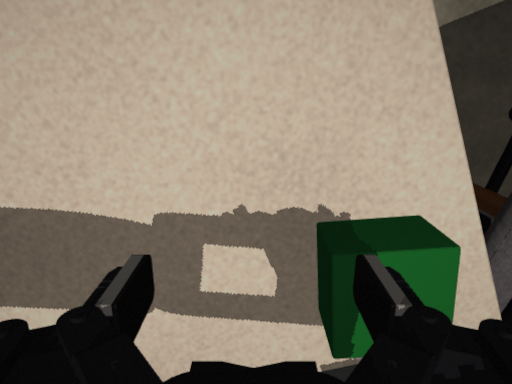

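Candidates for the plug: a red ribbed object on the stand at top (336,188) and a larger red ring on the bench at top (373,195). The first fits, since it stands in the seat and is smaller. I'll check this in an enlarged crop and measure.

```bash
cat > h.py <<'E'
import numpy as np,cv2,pickle
from scipy.spatial.transform import Rotation as R
def cloud(c,z):
    v,u=np.mgrid[0:384,0:512]
    P=np.stack([(u-c['cx'])/c['fx']*z,(v-c['cy'])/c['fy']*z,z],-1)
    W=P@R.from_euler('xyz',c['rotation']).as_matrix().T+c['origin']
    W[z<=0]=np.nan
    return W
E
python3 - <<'E'
from h import *
d=pickle.load(open('f0.pkl','rb'))
a=d['top'][1][120:240,275:395]; b=d['side'][1][180:330,270:400]
a=cv2.resize(a,(400,400),interpolation=cv2.INTER_CUBIC); b=cv2.resize(b,(347,400),interpolation=cv2.INTER_CUBIC)
cv2.imwrite('pics/c0.png',np.hstack([a,b]))
a=d['top'][1][125:255,140:280]; b=d['side'][1][120:280,155:330]
cv2.imwrite('pics/c1.png',np.hstack([cv2.resize(a,(400,371)),cv2.resize(b,(400,371))]))
for n in ['top','side']:
    c,p,z=d[n]; W=cloud(c,z); hsv=cv2.cvtColor(p,cv2.COLOR_BGR2HSV)
    print(n,'table',np.nanmedian(W[...,2][(np.abs(W[...,2])<.02)]))
    red=((hsv[...,0]<8)|(hsv[...,0]>172))&(hsv[...,1]>150)&(hsv[...,2]>60)
    nn,l,s,ce=cv2.connectedComponentsWithStats(red.astype(np.uint8))
    for i in range(1,nn):
        if s[i,4]>30:
            Q=W[l==i]; print(s[i],np.nanmedian(Q,0).round(4),np.nanmin(Q,0).round(3),np.nanmax(Q,0).round(3))
c,p,z=d['top'];W=cloud(c,z)
for n,(u,v) in dict(tray=(250,228),cradle=(160,160),housing=(175,165),eL=(166,208),eR=(184,204),limb=(325,155),plug=(336,188),case=(222,233),petri=(253,170),bottle=(263,138),blow=(134,258),pen=(338,275)).items(): print(n,W[v,u].round(4))
E
```

```text
top table -1.965575710705103e-05
[327 180  18  18 143] [ 0.5325 -0.2519  0.263 ] [ 0.509 -0.279  0.237] [ 0.563 -0.231  0.269]
[362 185  22  21 198] [ 0.5461 -0.4113  0.0454] [ 0.516 -0.453 -0.005] [ 0.592 -0.386  0.054]
[  0 304  25  65 395] [0.1759 0.4359 0.6335] [0.115 0.411 0.548] [0.234 0.501 0.644]
[   1  342   91   42 1404] [0.1261 0.3622 0.6648] [0.095 0.254 0.623] [0.168 0.448 0.696]
side table 0.0006658530792158501
[317 213  21  21 227] [ 0.5228 -0.2622  0.2629] [ 0.511 -0.281  0.243] [ 0.558 -0.231  0.268]
[358 292  28  29 367] [ 0.5337 -0.425   0.0458] [ 0.518 -0.453  0.017] [ 0.584 -0.387  0.053]
tray [ 0.4343 -0.0089 -0.0021]
cradle [0.6445 0.2899 0.0972]
housing [0.6301 0.241  0.0909]
eL [0.4825 0.2544 0.1346]
eR [0.496  0.1979 0.1369]
limb [ 0.6415 -0.2313  0.2231]
plug [ 0.536  -0.2564  0.2619]
case [0.4122 0.0822 0.0539]
petri [ 0.6334 -0.0152  0.0168]
bottle [ 0.739  -0.0473  0.0485]
blow [0.3247 0.3639 0.0683]
pen [ 0.2823 -0.3074  0.0082]
```

View pics/c0.png

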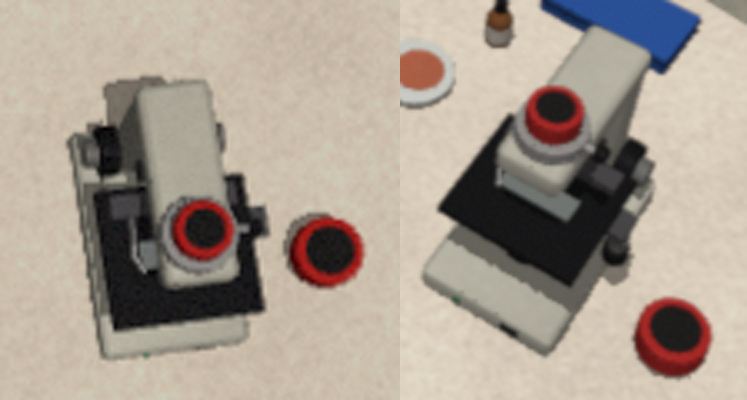

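View pics/c1.png

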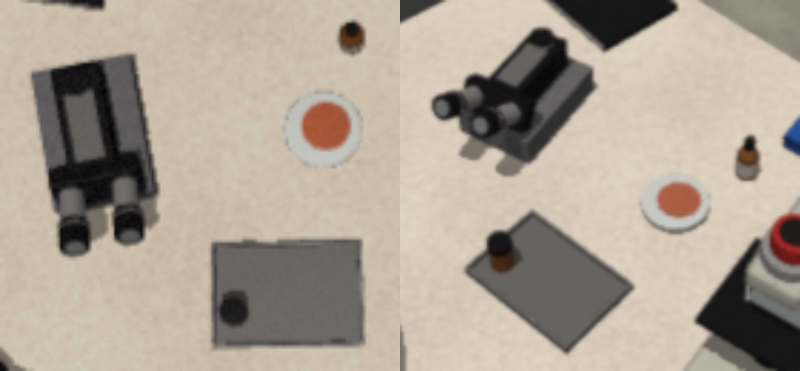

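```bash
cat >> h.py <<'E'
def plane(c,uv,h):
    uv=np.asarray(uv,float).reshape(-1,2)
    r=np.c_[(uv[:,0]-c['cx'])/c['fx'],(uv[:,1]-c['cy'])/c['fy'],np.ones(len(uv))]@R.from_euler('xyz',c['rotation']).as_matrix().T
    return c['origin']+r*((h-c['origin'][2])/r[:,2])[:,None]
E
python3 - <<'E'
from h import *
d=pickle.load(open('f0.pkl','rb'))
for n in ['top','side']:
    c,p,z=d[n];W=cloud(c,z);X,Y,Z=W[...,0],W[...,1],W[...,2]
    def rect(name,m,h):
        m=cv2.morphologyEx(m.astype(np.uint8),cv2.MORPH_OPEN,np.ones((2,2)))
        nn,l,s,ce=cv2.connectedComponentsWithStats(m); i=1+np.argmax(s[1:,4])
        v,u=np.nonzero(l==i); P=plane(c,np.c_[u,v],h)[:,:2]*1000
        (cx,cy),(w,hh),a=cv2.minAreaRect(P.astype(np.float32)); mean=P.mean(0)
        print(n,name,len(u),'rect',np.round([cx,cy,w,hh,a],1),'mean',mean.round(1),'medz',np.median(Z[l==i]).round(4))
    st=(X>.4)&(X<.75)&(Y>-.36)&(Y<-.15)
    rect('plugtop',st&(Z>.256),.264)
    rect('ring+plug',st&(Z>.233),.240)
    rect('limb',st&(Z>.212)&(Z<.232),.224)
    rect('stage',st&(Z>.11)&(Z<.135),.127)
    hd=(X>.4)&(X<.75)&(Y>.15)&(Y<.36)
    rect('head',hd&(Z>.08),.095)
    rect('housing',hd&(Z>.083)&(Z<.103),.095)
    rect('housing+port',hd&(Z>.083)&(X>.56),.095)
    rect('cradle',hd&(Z>.035)&(Z<.055),.045)
    rect('eyep',hd&(Z>.115),.13)
    g=cv2.cvtColor(p,cv2.COLOR_BGR2GRAY)
    rect('tray',(X>.35)&(X<.52)&(Y>-.1)&(Y<.13)&(g<130),.014)
    rect('case',(X>.35)&(X<.5)&(Y>.03)&(Y<.13)&(Z>.04),.05)
E
```

```text
top plugtop 241 rect [ 530.  -258.8   48.1   49.4   45.9] mean [ 530.4 -258.5] medz nan
top ring+plug 420 rect [ 531.6 -259.6   63.3   67.1   45.6] mean [ 531.  -259.7] medz nan
top limb 835 rect [ 606.7 -246.4  129.1   68.2    8.8] mean [ 614. -245.] medz nan
top stage 1005 rect [ 530.8 -259.4  135.1  145.4    8.6] mean [ 507.5 -246.5] medz nan
top head 1360 rect [577.4 245.8 219.3 104.8  12.7] mean [570.7 245. ] medz nan
top housing 856 rect [601.8 243.6 170.  101.1   2.4] mean [591.8 248.8] medz nan
top housing+port 735 rect [620.7 243.4 132.6  98.    3. ] mean [615.2 251.8] medz nan
top cradle 369 rect [633.6 214.3 153.3  36.6  14.4] mean [644.9 217.1] medz nan
top eyep 114 rect [497.2 192.8  38.3  31.6   2.6] mean [497.8 194.9] medz nan
top tray 1930 rect [431.9  21.2 125.5 176.9   1.9] mean [431.6  21.8] medz nan
top case 76 rect [405.8  80.7  26.4  29.9   1.2] mean [405.8  81.1] medz 0.0522
side plugtop 327 rect [ 533.  -260.3   55.9   46.5   38.4] mean [ 533.7 -259.6] medz nan
side ring+plug 616 rect [ 538.1 -256.5   78.9   67.3   43.7] mean [ 537.7 -258.2] medz nan
side limb 815 rect [ 611.9 -249.5  127.    67.8    8.7] mean [ 625.2 -250.2] medz nan
side stage 2005 rect [ 535.9 -268.8  138.7  163.8    8.8] mean [ 519.4 -271.7] medz nan
side head 1219 rect [582.3 237.3 116.  221.   89.8] mean [572.9 243.9] medz nan
side housing 732 rect [593.4 254.1 180.8 106.5  24. ] mean [593.9 243.6] medz 0.0951
side housing+port 611 rect [623.5 239.9 146.2  97.6   6.2] mean [619.8 248.6] medz 0.0958
side cradle 450 rect [627.  214.4 178.1  48.8  10.8] mean [632. 213.] medz nan
side eyep 112 rect [495.1 189.3  39.9  38.3  43.6] mean [495.9 188.1] medz 0.1226
side tray 2316 rect [431.7  24.5 127.5 195.4   2.3] mean [430.8  16.7] medz nan
side case 109 rect [411.2  80.5  40.   31.6  48.3] mean [410.7  81.2] medz 0.0529
```

```bash
cat >> h.py <<'E'
def to(p,yaw,s=None):
    "shift mm (tool axes) and rotvec to reach world TCP p (m), level tool with yaw"
    from workcell import manip
    s=s or manip.state()
    A=R.from_euler('xyz',s['tool_rot']); B=R.from_euler('xyz',[np.pi,0,yaw])
    sh=A.inv().apply(np.asarray(p)-s['position'])*1000
    rv=(A.inv()*B).as_rotvec()
    print('t',round(s['time'],2),'pos',s['position'].round(4),'rot',s['tool_rot'].round(4),'F',s['wrist_force'].round(1),'w',round(s['gripper_width']*1000,1))
    print('shift',sh.round(1),'turn',rv.round(4)); return sh,rv
E
python3 -c "
from h import *
to([.53,-.259,.36],.152)"
```

```text
t 0.15 pos [0.2297 0.5808 0.2444] rot [-3.1401e+00 -2.0000e-04  2.7648e+00] F [-0.4 -0.1  0.3] w 85.2
shift [-588.2 -670.5 -114.7] turn [-8.0000e-04  1.9000e-03  2.6128e+00]
```

Call:
step_arm --targets '[[85,[-35,-40,-20],[0,0,0.1]],[85,[-70,-80,-50],[0,0,0.25]],[85,[-105,-119,-90],[0,0,0.4]],[85,[-140,-159,-115],[0,0,0.55]],[85,[-175,-199,-115],[0,0,0.7]],[85,[-210,-239,-115],[0,0,0.85]],[85,[-245,-279,-115],[0,0,1.0]],[85,[-280,-319,-115],[0,0,1.15]]]'

```text
time: 0.95
position: [0.356, 0.2276, 0.3596]
tool_rot: [3.141, -0.0, 1.609]
wrist_force: [1.0, 0.5, 0.4]
gripper_width: 0.0851
```

```bash
python3 -c "
from h import *
to([.53,-.259,.36],.152)"
```

```text
t 0.95 pos [0.356  0.2276 0.3596] rot [ 3.1405e+00 -3.0000e-04  1.6093e+00] F [1.  0.5 0.4] w 85.1
shift [-4.929e+02  1.551e+02 -4.000e-01] turn [ 7.0000e-04 -1.0000e-03  1.4573e+00]
```

Call:
step_arm --targets '[[85,[-48,15,0],[0,0,0.14]],[85,[-96,30,0],[0,0,0.28]],[85,[-144,45,0],[0,0,0.42]],[85,[-192,60,0],[0,0,0.56]],[85,[-240,75,0],[0,0,0.7]],[85,[-288,90,0],[0,0,0.84]],[85,[-336,105,0],[0,0,0.98]],[85,[-384,120,0],[0,0,1.12]]]'

```text
time: 1.75
position: [0.492, -0.149, 0.3591]
tool_rot: [-3.141, -0.0, 0.488]
wrist_force: [1.1, 0.3, 0.5]
gripper_width: 0.085
```

```bash
python3 -c "
from h import *
to([.53,-.259,.36],.152)"
```

```text
t 1.75 pos [ 0.492  -0.149   0.3591] rot [-3.1415e+00 -2.0000e-04  4.8840e-01] F [1.1 0.3 0.5] w 85.0
shift [-18.1 115.   -1. ] turn [-1.000e-04 -2.000e-04  3.364e-01]
```

Call:
step_arm --targets '[[85,[-6,40,0],[0,0,0.13]],[85,[-12,80,0],[0,0,0.26]],[85,[-18,115,-1],[0,0,0.336]],[85,[-18,115,-1],[0,0,0.336]],[85,[-18,115,-1],[0,0,0.336]]]'

```text
time: 2.25
position: [0.5304, -0.2569, 0.3593]
tool_rot: [-3.14, 0.001, 0.158]
wrist_force: [-0.2, 0.2, -0.2]
gripper_width: 0.0851
```

```bash
cat > snap.py <<'E'
import sys
from h import *
from workcell import manip
n,name=sys.argv[1:3]
c=manip.calibration(n);p,z=manip.grab_frame(n)
pickle.dump((c,p,z),open(name+'.pkl','wb'));cv2.imwrite(f'pics/{name}.png',p)
to([.53,-.259,.36],.152)
E
python3 snap.py wrist w1; python3 snap.py top t1
```

```text
t 2.3 pos [ 0.5304 -0.2561  0.3597] rot [-3.1404e+00  7.0000e-04  1.5940e-01] F [ 0.3  0.  -0.2] w 84.6
shift [-0.9  2.8 -0.3] turn [-0.0012  0.0007  0.0074]
t 2.35 pos [ 0.5305 -0.2557  0.3601] rot [-3.1409e+00  2.0000e-04  1.6010e-01] F [0.6 0.1 0.3] w 85.2
shift [-1.   3.2  0.1] turn [-0.0007  0.0002  0.0081]
```

View pics/w1.png

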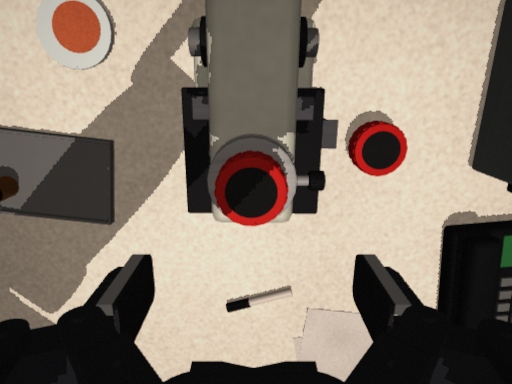

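The wrist picture shows the plug at (251,190) in its seat ring, clamp screw at (315,180), and the larger look-alike on the bench at (377,148). I'll fit the plug, ring and arm edges.

```bash
cat > fit.py <<'E'
from h import *
c,p,z=pickle.load(open('w1.pkl','rb'))
hsv=cv2.cvtColor(p,cv2.COLOR_BGR2HSV);g=hsv[...,2]
sub=np.zeros((384,512),bool);sub[120:240,200:310]=1
red=((hsv[...,0]<8)|(hsv[...,0]>172))&(hsv[...,1]>150)&sub
W=cloud(c,z)
print('plug top z',np.nanmedian(W[180:200,240:262,2]))
blk=(g<60)&sub&(W[...,2]>.25)
for nm,m,h in [('black disc',blk,.264),('red+blk',(red|blk),.262),('ring',sub&(W[...,2]>.232),.24)]:
    m=cv2.morphologyEx(m.astype(np.uint8),cv2.MORPH_OPEN,np.ones((3,3)))
    cn=max(cv2.findContours(m,cv2.RETR_EXTERNAL,cv2.CHAIN_APPROX_NONE)[0],key=cv2.contourArea)
    P=plane(c,cn,h)[:,:2]*1000
    print(nm,np.array(cv2.minEnclosingCircle(P.astype(np.float32))[0]).round(1),'r',round(cv2.minEnclosingCircle(P.astype(np.float32))[1],1),'ell',cv2.fitEllipse(P.astype(np.float32)))
# limb edges at z=.224
for r in (20,60,100,130):
    row=W[r,190:330,2]; k=np.nonzero((row>.21)&(row<.24))[0]+190
    print(r,k.min(),k.max(),plane(c,[[k.min()-.5,r],[k.max()+.5,r]],.224)[:,:2].round(4).tolist())
E
python3 fit.py
```

```text
plug top z 0.2648375062815967
black disc [ 536.4 -253.4] r 17.7 ell ((536.4346923828125, -253.44932556152344), (34.63188934326172, 34.96295166015625), 10.948715209960938)
red+blk [ 538.2 -253.4] r 26.6 ell ((538.06640625, -253.41810607910156), (49.2433967590332, 52.61211013793945), 98.7538070678711)
ring [ 538.5 -258.7] r 38.2 ell ((537.3197631835938, -255.5293426513672), (67.41268920898438, 70.59580993652344), 14.429336547851562)
20 206 300 [[0.6431, -0.2046], [0.6535, -0.2698]]
60 207 298 [[0.6174, -0.2084], [0.6278, -0.2735]]
100 209 296 [[0.5901, -0.2131], [0.6004, -0.2775]]
130 210 295 [[0.5683, -0.2165], [0.5786, -0.281]]
```

```bash
python3 -c "
from h import *
to([.5355,-.2540,.31],.152)"
```

```text
t 2.35 pos [ 0.5305 -0.2557  0.3601] rot [-3.1409e+00  2.0000e-04  1.6010e-01] F [0.6 0.1 0.3] w 85.2
shift [ 5.2 -0.8 50.1] turn [-0.0007  0.0002  0.0081]
```

Call:
step_arm --targets '[[85,[2,0,25],[0,0,0.004]],[85,[5,-1,50],[0,0,0.008]],[85,[5,-1,50],[0,0,0.008]],[85,[5,-1,50],[0,0,0.008]]]'

```text
time: 2.75
position: [0.5353, -0.2537, 0.3107]
tool_rot: [-3.141, 0.0, 0.153]
wrist_force: [1.1, -0.4, 0.5]
gripper_width: 0.0854
```

```bash
python3 snap.py wrist w2; python3 snap.py side s2; python3 snap.py top t2; sed -e "s/w1.pkl/w2.pkl/" -e "s/120:240,200:310/140:290,180:330/;s/180:200,240:262/205:235,240:265/" fit.py > fit2.py; python3 fit2.py
python3 - <<'E'
from h import *
a=pickle.load(open('t2.pkl','rb'))[1][120:250,260:390];b=pickle.load(open('w2.pkl','rb'))[1]
cv2.imwrite('pics/m2.png',np.hstack([cv2.resize(a,(384,384)),b[:,60:460]]))
E
```

```text
t 2.8 pos [ 0.5357 -0.2542  0.3118] rot [ 3.1404e+00 -1.3000e-03  1.5220e-01] F [-0.6  0.2 -1. ] w 85.2
shift [ -6.3   3.9 -48.2] turn [ 0.0011 -0.0013  0.0002]
t 2.85 pos [ 0.536  -0.2546  0.3124] rot [ 3.1397e+00 -2.1000e-03  1.5190e-01] F [ 0.1 -0.3 -0.4] w 84.9
shift [ -6.5   3.6 -47.6] turn [ 0.0019 -0.0021 -0.0001]
t 2.9 pos [ 0.536  -0.2548  0.3124] rot [ 3.1395e+00 -2.3000e-03  1.5150e-01] F [-0.7  0.   0.1] w 85.1
shift [ -6.5   3.3 -47.6] turn [ 0.0021 -0.0023 -0.0005]
plug top z 0.2647946561191089
black disc [ 536.4 -253.5] r 17.9 ell ((536.4108276367188, -253.4757080078125), (34.87939453125, 35.067440032958984), 163.06741333007812)
red+blk [ 538.8 -253.3] r 27.4 ell ((538.5940551757812, -253.29498291015625), (49.28014373779297, 54.3952522277832), 100.3178482055664)
ring [ 537.3 -260.5] r 39.9 ell ((536.4121704101562, -256.7850646972656), (70.62942504882812, 74.3858413696289), 19.141809463500977)
20 198 313 [[0.6408, -0.2049], [0.6508, -0.2699]]
60 200 311 [[0.6198, -0.2083], [0.6298, -0.2731]]
100 202 309 [[0.5975, -0.2119], [0.6074, -0.2765]]
130 203 308 [[0.5797, -0.2145], [0.5897, -0.2794]]
```

View pics/m2.png

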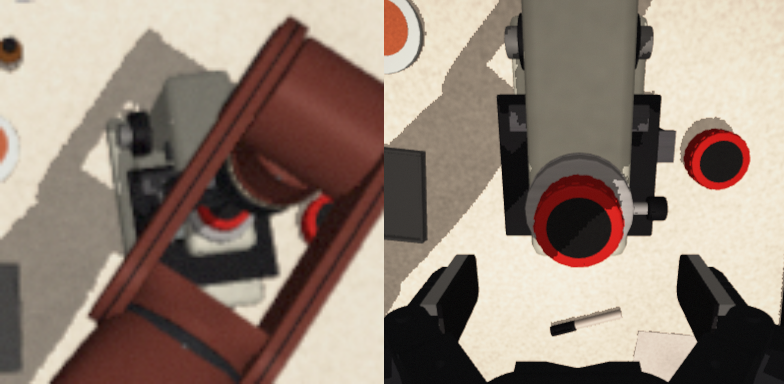

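View pics/s2.png

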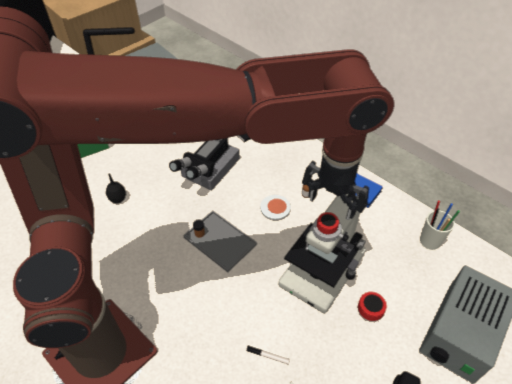

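```bash
python3 -c "
from h import *
to([.5364,-.2535,.258],.152)"
```

```text
t 2.9 pos [ 0.536  -0.2548  0.3124] rot [ 3.1395e+00 -2.3000e-03  1.5150e-01] F [-0.7  0.   0.1] w 85.1
shift [ 0.4 -1.4 54.4] turn [ 0.0021 -0.0023 -0.0005]
```

Call:
step_arm --targets '[[85,[0,-1,15],[0,0,0]],[85,[0,-1,30],[0,0,0]],[85,[0,-1,42],[0,0,0]],[85,[0,-1,48],[0,0,0]],[85,[0,-1,52],[0,0,0]],[85,[0,-1,52],[0,0,0]],[85,[0,-1,52],[0,0,0]]]'

```text
time: 3.6
position: [0.5355, -0.254, 0.2586]
tool_rot: [3.141, -0.0, 0.151]
wrist_force: [1.0, -0.4, -0.2]
gripper_width: 0.0849
```

```bash
python3 snap.py wrist w3
```

```text
t 3.65 pos [ 0.5356 -0.254   0.2589] rot [ 3.1409e+00 -8.0000e-04  1.5080e-01] F [-0.   0.6  0.1] w 85.0
shift [  -6.2    4.1 -101.1] turn [ 0.0007 -0.0008 -0.0012]
```

View pics/w3.png

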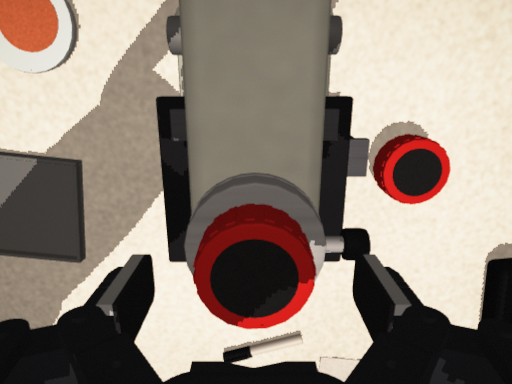

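The plug is centred between the jaws (254,275). I'll close gently.

Call:
step_arm --targets '[[70,[0,0,0],[0,0,0]],[58,[0,0,0],[0,0,0]],[46,[0,0,0],[0,0,0]],[44,[0,0,0],[0,0,0]],[44,[0,0,0],[0,0,0]],[44,[0,0,0],[0,0,0]]]' --newtons 25

```text
time: 4.25
position: [0.5355, -0.2539, 0.2588]
tool_rot: [3.141, -0.001, 0.151]
wrist_force: [-0.4, 0.2, 4.1]
gripper_width: 0.0492
```

```bash
python3 snap.py wrist w4; python3 -c "
from h import *
to([.5364,-.2535,.36],.152)"
```

```text
t 4.3 pos [ 0.5355 -0.2539  0.2588] rot [ 3.1409e+00 -8.0000e-04  1.5080e-01] F [0.5 0.3 4.1] w 49.2
shift [  -6.1    4.2 -101.2] turn [ 0.0007 -0.0008 -0.0012]
t 4.3 pos [ 0.5355 -0.2539  0.2588] rot [ 3.1409e+00 -8.0000e-04  1.5080e-01] F [0.5 0.3 4.1] w 49.2
shift [   1.    -0.2 -101.2] turn [ 0.0007 -0.0008 -0.0012]
```

View pics/w4.png

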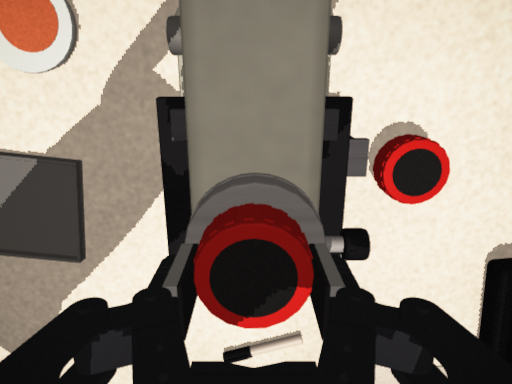

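Call:
step_arm --targets '[[44,[0,0,-8],[0,0,0]],[44,[0,0,-20],[0,0,0]],[44,[0,0,-40],[0,0,0]],[44,[0,0,-60],[0,0,0]],[44,[0,0,-80],[0,0,0]],[44,[0,0,-80],[0,0,0]]]'

```text
time: 4.9
position: [0.5365, -0.2546, 0.3426]
tool_rot: [3.137, -0.005, 0.151]
wrist_force: [0.2, -0.2, 0.2]
gripper_width: 0.0491
```

```bash
python3 snap.py wrist w5
python3 - <<'E'
from h import *
c,p,z=pickle.load(open('f0.pkl','rb'))['top']
to([.432,-.028,.336],.152)
E
```

```text
t 4.95 pos [ 0.5359 -0.2542  0.3403] rot [ 3.1391e+00 -2.7000e-03  1.5090e-01] F [ 0.2  0.2 -0.4] w 49.1
shift [ -6.5   3.9 -19.7] turn [ 0.0025 -0.0027 -0.0012]
t 4.95 pos [ 0.5359 -0.2542  0.3403] rot [ 3.1391e+00 -2.7000e-03  1.5090e-01] F [ 0.2  0.2 -0.4] w 49.1
shift [ -68.8 -239.3    3.5] turn [ 0.0025 -0.0027 -0.0012]
```

View pics/w5.png

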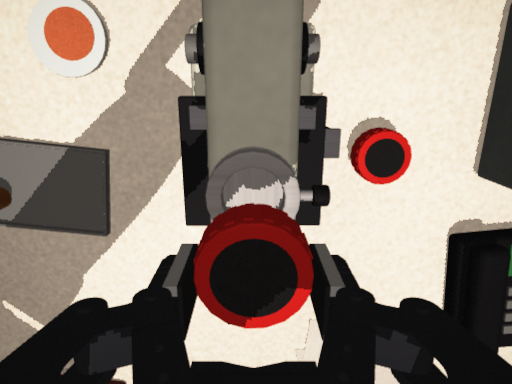

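Call:
step_arm --targets '[[44,[-7,-25,0],[0,0,0]],[44,[-18,-63,0],[0,0,0]],[44,[-31,-108,0],[0,0,0]],[44,[-43,-150,20],[0,0,0]],[44,[-55,-190,60],[0,0,0]],[44,[-65,-222,95],[0,0,0]],[44,[-69,-239,125],[0,0,0]],[44,[-69,-239,140],[0,0,0]]]'

```text
time: 5.75
position: [0.4271, -0.0249, 0.1932]
tool_rot: [-3.138, 0.007, 0.154]
wrist_force: [-0.4, -0.8, -0.7]
gripper_width: 0.0491
```

Call:
step_arm --targets '[[44,[0,0,0],[0,0,0]],[44,[0,0,0],[0,0,0]]]'

```text
time: 5.95
position: [0.431, -0.0279, 0.198]
tool_rot: [-3.141, 0.001, 0.151]
wrist_force: [0.1, 0.6, -0.5]
gripper_width: 0.049
```

```bash
python3 snap.py wrist w6
python3 - <<'E'
from h import *
c,p,z=pickle.load(open('w6.pkl','rb'))
W=cloud(c,z)
to([.432,-.025,.1],.152)
E
```

```text
t 6.0 pos [ 0.4317 -0.0283  0.1989] rot [ 3.1412e+00 -8.0000e-04  1.5040e-01] F [ 0.6 -0.7 -0.3] w 49.4
shift [  62.7  242.9 -160.9] turn [ 0.0004 -0.0008 -0.0016]
t 6.0 pos [ 0.4317 -0.0283  0.1989] rot [ 3.1412e+00 -8.0000e-04  1.5040e-01] F [ 0.6 -0.7 -0.3] w 49.4
shift [ 0.7 -3.2 98.9] turn [ 0.0004 -0.0008 -0.0016]
```

View pics/w6.png

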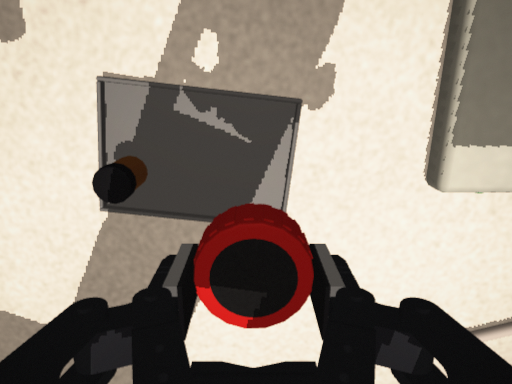

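Run:
```python
from h import *
c,p,z=pickle.load(open('w6.pkl','rb'))
print(plane(c,[[98,75],[301,98],[101,209],[287,210]],.014).round(4))
print(plane(c,[[113,183]],.05).round(4))
```

```text
[[ 0.4947  0.1173  0.014 ]
 [ 0.5022 -0.0589  0.014 ]
 [ 0.3716  0.1123  0.014 ]
 [ 0.3976 -0.0654  0.014 ]]
[[0.4119 0.0881 0.05  ]]
```

Run:
```python
from h import *
to([.436,-.019,.036],.06)
```

```text
t 6.0 pos [ 0.4317 -0.0283  0.1989] rot [ 3.1412e+00 -8.0000e-04  1.5040e-01] F [ 0.6 -0.7 -0.3] w 49.4
shift [  5.5  -8.6 162.9] turn [ 0.0004 -0.0008  0.0904]
```

Call:
step_arm --targets '[[44,[2,-3,20],[0,0,0.03]],[44,[4,-6,55],[0,0,0.06]],[44,[5,-9,95],[0,0,0.09]],[44,[5,-9,125],[0,0,0.09]],[44,[5,-9,145],[0,0,0.09]],[44,[5,-9,156],[0,0,0.09]],[44,[5,-9,162],[0,0,0.09]],[44,[5,-9,162],[0,0,0.09]]]'

```text
time: 6.8
position: [0.4354, -0.0186, 0.0366]
tool_rot: [3.141, -0.001, 0.06]
wrist_force: [-0.7, 0.5, -0.7]
gripper_width: 0.0489
```

Call:
step_arm --targets '[[44,[0,0,1],[0,0,0]],[44,[0,0,1.5],[0,0,0]],[44,[0,0,1.5],[0,0,0]]]'

```text
time: 7.1
position: [0.4354, -0.0184, 0.0355]
tool_rot: [3.141, -0.001, 0.061]
wrist_force: [-0.5, -0.5, -0.8]
gripper_width: 0.0491
```

Call:
step_arm --targets '[[44,[0,0,1],[0,0,0]],[44,[0,0,1.5],[0,0,0]],[44,[0,0,1.5],[0,0,0]]]'

```text
time: 7.4
position: [0.4347, -0.0182, 0.0332]
tool_rot: [3.142, 0.0, 0.061]
wrist_force: [-0.4, 0.1, -0.0]
gripper_width: 0.049
```

Call:
step_arm --targets '[[44,[0,0,0.8],[0,0,0]],[44,[0,0,0.8],[0,0,0]]]'

```text
time: 7.6
position: [0.4348, -0.0182, 0.0328]
tool_rot: [-3.142, 0.0, 0.061]
wrist_force: [-1.4, -0.5, 5.3]
gripper_width: 0.0488
```

Contact at 5 N, so the plug is on the tray floor. Release with a limited opening.

Call:
step_arm --targets '[[53,[0,0,0],[0,0,0]],[58,[0,0,0],[0,0,0]],[62,[0,0,0],[0,0,0]],[62,[0,0,-4],[0,0,0]],[62,[0,0,-20],[0,0,0]],[62,[0,0,-50],[0,0,0]],[62,[0,0,-95],[0,0,0]],[62,[0,0,-140],[0,0,0]]]'

```text
time: 8.4
position: [0.4339, -0.018, 0.1736]
tool_rot: [-3.141, 0.002, 0.061]
wrist_force: [0.6, -0.3, 0.3]
gripper_width: 0.0616
```

```bash
python3 snap.py wrist w7; python3 snap.py side s7
python3 - <<'E'
from h import *
to([.47,.12,.33],.15)
a=cv2.imread('pics/w7.png');b=cv2.imread('pics/s7.png')[150:310,150:360]
cv2.imwrite('pics/m7.png',np.hstack([cv2.resize(a,(400,300)),cv2.resize(b,(394,300))]))
E
```

```text
t 8.45 pos [ 0.4387 -0.019   0.1821] rot [ 3.1385 -0.0107  0.0611] F [ 6.4 -0.1  5.5] w 62.4
shift [  78.3  245.7 -176.3] turn [ 0.0036 -0.0106 -0.0909]
t 8.5 pos [ 0.4391 -0.0191  0.1796] rot [ 3.1381 -0.0121  0.061 ] F [ 1.  -0.1  0.3] w 61.9
shift [  78.3  245.6 -178.6] turn [ 0.0041 -0.0119 -0.091 ]
t 8.5 pos [ 0.4391 -0.0191  0.1796] rot [ 3.1381 -0.0121  0.061 ] F [ 1.  -0.1  0.3] w 61.9
shift [  41.1 -136.5 -150.4] turn [ 0.0041 -0.012  -0.089 ]
```

View pics/m7.png

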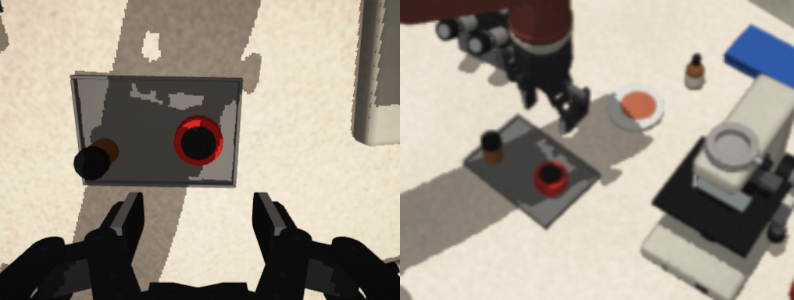

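The plug stands in the free half of the tray. Next, a settled look at the now empty seat.

Run:
```python
from h import *
to([.52,-.255,.36],.152)
```

```text
t 8.5 pos [ 0.4391 -0.0191  0.1796] rot [ 3.1381 -0.0121  0.061 ] F [ 1.  -0.1  0.3] w 61.9
shift [  68.5  241.  -178.8] turn [ 0.0041 -0.0119 -0.091 ]
```

Call:
step_arm --targets '[[85,[0,0,-45],[0,0,0]],[85,[3,15,-90],[0,0,0]],[85,[12,45,-130],[0,0,-0.02]],[85,[24,88,-165],[0,0,-0.04]],[85,[37,132,-180],[0,0,-0.06]],[85,[50,176,-180],[0,0,-0.08]],[85,[62,216,-180],[0,0,-0.091]],[85,[68,241,-180],[0,0,-0.091]]]'

```text
time: 9.3
position: [0.5176, -0.2576, 0.3514]
tool_rot: [-3.142, 0.001, 0.15]
wrist_force: [0.1, 1.1, -0.6]
gripper_width: 0.0848
```

Call:
step_arm --targets '[[85,[0,0,0],[0,0,0]],[85,[0,0,0],[0,0,0]],[85,[0,0,0],[0,0,0]],[85,[0,0,0],[0,0,0]],[85,[0,0,0],[0,0,0]]]'

```text
time: 9.8
position: [0.5173, -0.2537, 0.3528]
tool_rot: [3.141, -0.0, 0.153]
wrist_force: [-0.1, 0.3, 0.2]
gripper_width: 0.0851
```

```bash
python3 snap.py wrist w8; python3 snap.py side s8
```

```text
t 9.85 pos [ 0.5173 -0.2538  0.3529] rot [ 3.1412e+00 -5.0000e-04  1.5300e-01] F [-0.1  0.1  0.2] w 85.5
shift [11.7  7.1 -7.1] turn [ 0.0004 -0.0005  0.001 ]
t 9.9 pos [ 0.5173 -0.254   0.3528] rot [ 3.1412e+00 -5.0000e-04  1.5280e-01] F [-0.  -0.5 -0.8] w 85.2
shift [11.8  6.9 -7.2] turn [ 0.0004 -0.0005  0.0008]
```

View pics/w8.png

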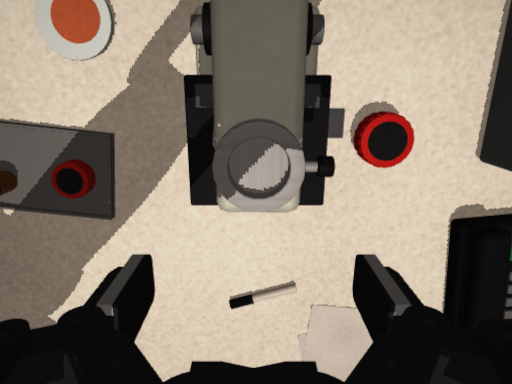

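```bash
cat > seat.py <<'E'
import sys
from h import *
from scipy.optimize import least_squares
def circ(c,edge,h,r,c0,tol):
    v,u=np.nonzero(edge); P=plane(c,np.c_[u,v],h)[:,:2]*1000
    x=np.array([*c0,r],float)
    for t in (tol,tol*.6,tol*.4,2,1.5,1.5):
        k=abs(np.hypot(*(P-x[:2]).T)-x[2])<t
        x=least_squares(lambda q:np.hypot(*(P[k]-q[:2]).T)-q[2],x,loss='soft_l1',f_scale=.5).x
    return x.round(2),k.sum()
if __name__=='__main__':
  for f,nm in ((sys.argv[1],''),):
    c,p,z=pickle.load(open(f,'rb'))
    e=cv2.Canny(cv2.GaussianBlur(p,(3,3),0),25,70)
    for r in (34,22.5):
        for c0 in [(536,-254),(533,-257),(538,-252)]:
            print(f,r,circ(c,e,.240,r,c0,5))
    W=cloud(c,z)
    Z=W[...,2]
    a=[]
    for ro in range(5,100,8):
        row=Z[ro,190:330]; k=np.nonzero((row>.21)&(row<.24))[0]+190
        if len(k)>20: a.append(plane(c,[[k.min()-.5,ro],[k.max()+.5,ro]],.224)[:,:2].mean(0))
    if a:
        a=np.array(a); q=np.polyfit(a[:,0],a[:,1],1); print('limb axis yaw',np.arctan(q[0]),'y at .5364',np.polyval(q,.5364))
E
python3 seat.py w8.pkl; python3 seat.py w5.pkl; python3 seat.py s8.pkl
python3 - <<'E'
from h import *
pickle.dump(pickle.load(open('f0.pkl','rb'))['top'],open('t0.pkl','wb'))
E
python3 seat.py t0.pkl
```

```text
w8.pkl 34 (array([ 537.89, -253.85,   34.  ]), np.int64(356))
w8.pkl 34 (array([ 537.89, -253.85,   34.  ]), np.int64(356))
w8.pkl 34 (array([ 537.89, -253.85,   34.  ]), np.int64(356))
w8.pkl 22.5 (array([ 536.61, -254.17,   22.45]), np.int64(234))
w8.pkl 22.5 (array([ 536.61, -254.17,   22.45]), np.int64(234))
w8.pkl 22.5 (array([ 536.61, -254.17,   22.45]), np.int64(234))
limb axis yaw 0.1500110729151553 y at .5364 -0.25398852433133057
w5.pkl 34 (array([ 537.22, -253.96,   33.31]), np.int64(276))
w5.pkl 34 (array([ 536.86, -254.  ,   33.53]), np.int64(272))
w5.pkl 34 (array([ 537.93, -253.91,   33.44]), np.int64(291))
w5.pkl 22.5 (array([ 536.61, -254.05,   22.54]), np.int64(163))
w5.pkl 22.5 (array([ 536.61, -254.05,   22.57]), np.int64(161))
w5.pkl 22.5 (array([ 536.66, -254.08,   22.48]), np.int64(165))
limb axis yaw 0.15532821043526382 y at .5364 -0.2546210130942556
s8.pkl 34 (array([ 536.86, -254.83,   33.68]), np.int64(67))
s8.pkl 34 (array([ 536.86, -254.83,   33.68]), np.int64(67))
s8.pkl 34 (array([ 536.86, -254.83,   33.68]), np.int64(67))
s8.pkl 22.5 (array([ 561.37, -223.01,   49.24]), np.int64(23))
s8.pkl 22.5 (array([ 560.67, -225.7 ,   47.31]), np.int64(19))
s8.pkl 22.5 (array([ 561.25, -222.71,   49.48]), np.int64(23))
t0.pkl 34 (array([ 533.08, -254.19,   35.03]), np.int64(37))
t0.pkl 34 (array([ 532.27, -255.95,   33.85]), np.int64(35))
t0.pkl 34 (array([ 533.55, -253.97,   35.42]), np.int64(40))
t0.pkl 22.5 (array([ 534.11, -254.93,   24.09]), np.int64(34))
t0.pkl 22.5 (array([ 534.11, -254.93,   24.09]), np.int64(34))
t0.pkl 22.5 (array([ 536.27, -254.28,   23.77]), np.int64(32))
```

Run:
```python
from h import *
to([.59,.25,.32],.22)
```

```text
t 9.9 pos [ 0.5173 -0.254   0.3528] rot [ 3.1412e+00 -5.0000e-04  1.5280e-01] F [-0.  -0.5 -0.8] w 85.2
shift [ 148.5 -487.1   32.7] turn [ 0.0004 -0.0005 -0.0672]
```

Call:
step_arm --targets '[[85,[6,-20,0],[0,0,0]],[85,[18,-60,0],[0,0,0]],[85,[32,-107,0],[0,0,0]],[85,[46,-154,0],[0,0,0]],[85,[60,-200,0],[0,0,-0.02]],[85,[74,-246,0],[0,0,-0.03]],[85,[88,-292,0],[0,0,-0.04]],[85,[102,-338,5],[0,0,-0.05]]]'

```text
time: 10.7
position: [0.5671, 0.0971, 0.3486]
tool_rot: [3.141, -0.002, 0.203]
wrist_force: [1.3, -0.8, 0.5]
gripper_width: 0.0847
```

Call:
step_arm --targets '[[85,[14,-46,5],[0,0,-0.01]],[85,[27,-90,15],[0,0,-0.017]],[85,[38,-122,23],[0,0,-0.017]],[85,[45,-143,27],[0,0,-0.017]],[85,[46,-149,28],[0,0,-0.017]],[85,[46,-149,28],[0,0,-0.017]],[85,[46,-149,28],[0,0,-0.017]],[85,[46,-149,28],[0,0,-0.017]]]'

```text
time: 11.5
position: [0.5825, 0.2488, 0.3201]
tool_rot: [3.141, -0.001, 0.217]
wrist_force: [-0.3, 0.4, 0.5]
gripper_width: 0.085
```

```bash
python3 snap.py wrist w9
```

```text
t 11.55 pos [0.5825 0.2488 0.3201] rot [ 3.1414e+00 -9.0000e-04  2.1720e-01] F [ 0.1 -0.2 -0.4] w 85.3
shift [-160.7  484.6  -39.9] turn [ 0.0002 -0.0009  0.0652]
```

View pics/w9.png

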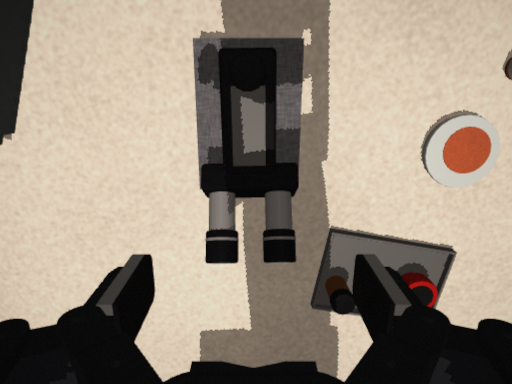

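Run:
```python
from h import *
c,p,z=pickle.load(open('w9.pkl','rb'))
W=cloud(c,z);g=cv2.cvtColor(p,cv2.COLOR_BGR2GRAY).astype(int)
cv2.imwrite('pics/c9.png',cv2.resize(p[30:270,180:320],(466,600)*1 if 0 else (350,600),interpolation=cv2.INTER_CUBIC))
mid=[]
for r in range(75,160,6):
    row=W[r,190:310,2]; k=np.nonzero(row>.07)[0]+190
    dk=np.nonzero((g[r,205:290]<40))[0]+205
    a=plane(c,[[k.min()-.5,r],[k.max()+.5,r]],.095)[:,:2]
    mid.append(a.mean(0)); print(r,k.min(),k.max(),dk.min(),dk.max(),(a*1000).round(1).tolist(),'w',(np.hypot(*(a[0]-a[1]))*1000).round(1))
mid=np.array(mid);q=np.polyfit(mid[:,0],mid[:,1],1);print('yaw',np.arctan(q[0]),q)
# back edge along column
for u in (228,268): 
    col=W[30:200,u]; k=np.nonzero(col[:,2]>.07)[0]+30; print(u,k.min(),k.max(),plane(c,[[u,k.min()-.5]],.095)*1000)
    print((W[40:180:8,u,2]*1000).round(0))
for u in (222,278): print(u,(W[160:262:5,u,2]*1000).round(0))
```

```text
75 220 276 219 276 [[659.7, 299.9], [671.7, 245.8]] w 55.5
81 220 276 219 276 [[654.3, 298.9], [666.3, 244.5]] w 55.7
87 220 276 219 275 [[648.8, 297.8], [660.9, 243.2]] w 56.0
93 220 276 220 275 [[643.2, 296.8], [655.4, 241.8]] w 56.3
99 221 275 221 275 [[637.8, 294.7], [649.6, 241.5]] w 54.6
105 221 275 221 275 [[632.1, 293.7], [644.0, 240.1]] w 54.8
111 221 275 221 275 [[626.4, 292.6], [638.3, 238.7]] w 55.1
117 221 275 221 275 [[620.6, 291.4], [632.6, 237.4]] w 55.4
123 222 275 222 275 [[615.0, 289.3], [626.8, 236.0]] w 54.7
129 222 275 222 275 [[609.1, 288.2], [620.9, 234.5]] w 54.9
135 222 275 222 275 [[603.1, 287.1], [615.0, 233.1]] w 55.2
141 222 275 222 275 [[597.1, 285.9], [609.1, 231.7]] w 55.5
147 223 275 222 275 [[591.2, 283.7], [603.0, 230.2]] w 54.8
153 223 275 222 275 [[585.1, 282.5], [596.9, 228.8]] w 55.1
159 223 275 223 276 [[578.9, 281.3], [590.8, 227.3]] w 55.3
yaw 0.22731888836360065 [0.23131703 0.11911207]
228 49 199 [[684.96612352 296.50275623  95.        ]]
[47. 45. 95. 95. 95. 96. 96. 95. 94. 95. 96. 95. 95. 95. 96. 95. 95. 95.]
268 48 199 [[694.03967122 259.50569762  95.        ]]
[46. 91. 96. 96. 96. 94. 95. 95. 95. 95. 96. 96. 96. 95. 96. 94. 94. 96.]
222 [ 46.  88.  93.  95.  98. 100. 101.  98.  99. 103. 106. 107. 111. 114.
 118. 121. 123. 127. 128. 131. 134.]
278 [ 45.  89.  92.  95.  99. 101.  98.  98. 100. 103. 106. 108. 113. 114.
 118. 120. 124. 128. 129. 132. 134.]
```

View pics/c9.png

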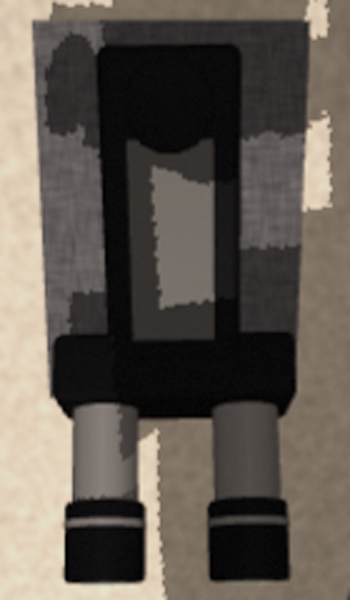

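Run:
```python
from h import *
to([.6086,.2599,.16],.2273)
```

```text
t 11.55 pos [0.5825 0.2488 0.3201] rot [ 3.1414e+00 -9.0000e-04  2.1720e-01] F [ 0.1 -0.2 -0.4] w 85.3
shift [ 27.7  -5.2 160.1] turn [ 0.0002 -0.0009 -0.0101]
```

Call:
step_arm --targets '[[85,[8,-1,15],[0,0,-0.004]],[85,[18,-3,45],[0,0,-0.01]],[85,[27,-5,80],[0,0,-0.01]],[85,[28,-5,115],[0,0,-0.01]],[85,[28,-5,140],[0,0,-0.01]],[85,[28,-5,155],[0,0,-0.01]],[85,[28,-5,160],[0,0,-0.01]],[85,[28,-5,160],[0,0,-0.01]]]'

```text
time: 12.35
position: [0.6085, 0.2608, 0.159]
tool_rot: [3.142, 0.001, 0.228]
wrist_force: [0.0, -0.1, 0.3]
gripper_width: 0.0853
```

Call:
step_arm --targets '[[85,[0,0,0],[0,0,0]],[85,[0,0,0],[0,0,0]],[85,[0,0,0],[0,0,0]]]'

```text
time: 12.65
position: [0.6092, 0.2613, 0.1611]
tool_rot: [-3.141, -0.003, 0.229]
wrist_force: [0.8, 0.2, 0.5]
gripper_width: 0.0849
```

```bash
python3 snap.py wrist w10
python3 - <<'E'
from h import *
to([.6086,.2599,.070],.2273)
c,p,z=pickle.load(open('w10.pkl','rb'))
W=cloud(c,z)
mid=[]
for r in range(20,230,10):
    k=np.nonzero(W[r,150:360,2]>.07)[0]+150
    if len(k)<20: continue
    a=plane(c,[[k.min()-.5,r],[k.max()+.5,r]],.095)[:,:2]*1000
    print(r,k.min(),k.max(),a.mean(0).round(1),np.hypot(*(a[0]-a[1])).round(1)); mid.append(a.mean(0))
E
```

```text
t 12.7 pos [0.609  0.2612 0.1607] rot [-3.1415e+00 -1.9000e-03  2.2880e-01] F [-0.3 -0.6  0.3] w 84.8
shift [-194.6  488.7 -199.7] turn [-0.0001 -0.0019  0.0768]
t 12.7 pos [0.609  0.2612 0.1607] rot [-3.1415e+00 -1.9000e-03  2.2880e-01] F [-0.3 -0.6  0.3] w 84.8
shift [-0.9  1.2 90.7] turn [-0.0001 -0.0019  0.0015]
80 206 306 [686.7 278.3] 54.4
90 206 306 [681.6 277.1] 54.8
100 206 306 [676.5 275.9] 55.3
110 207 305 [671.3 274.7] 54.6
120 207 305 [666.1 273.5] 55.1
130 207 304 [660.6 272.5] 55.0
140 208 304 [655.2 270.9] 54.9
150 208 304 [649.7 269.6] 55.4
160 209 303 [644.1 268.3] 54.7
170 209 303 [638.3 266.9] 55.2
180 210 302 [632.5 265.5] 54.5
190 210 302 [626.5 264.1] 55.0
200 210 302 [620.4 262.7] 55.5
210 211 301 [614.3 261.3] 54.8
220 211 301 [608.  259.8] 55.3
```

View pics/w10.png

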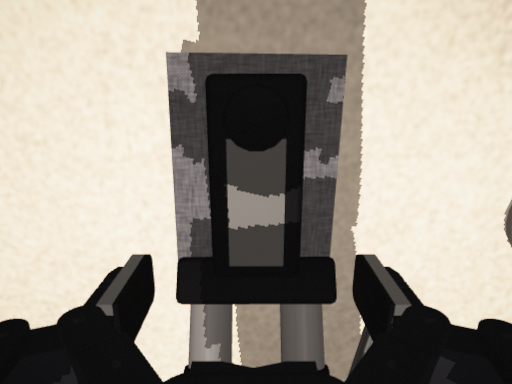

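Housing confirmed: axis and yaw agree with the previous view. Descend and grip.

Call:
step_arm --targets '[[85,[-1,1,15],[0,0,0]],[85,[-1,1,35],[0,0,0]],[85,[-1,1,55],[0,0,0]],[85,[-1,1,70],[0,0,0]],[85,[-1,1,82],[0,0,0]],[85,[-1,1,88],[0,0,0]],[85,[-1,1,91],[0,0,0]],[85,[-1,1,91],[0,0,0]]]'

```text
time: 13.5
position: [0.6079, 0.2599, 0.0685]
tool_rot: [3.142, -0.0, 0.229]
wrist_force: [0.5, -0.4, 1.1]
gripper_width: 0.085
```

```bash
python3 snap.py wrist w11
python3 - <<'E'
from h import *
to([.6086,.2599,.070],.2273)
E
```

```text
t 13.55 pos [0.6082 0.26   0.069 ] rot [-3.1416e+00 -1.0000e-03  2.2880e-01] F [-0.2 -0.6  0.1] w 85.2
shift [-193.6  487.7 -291.2] turn [-0.0001 -0.001   0.0768]
t 13.55 pos [0.6082 0.26   0.069 ] rot [-3.1416e+00 -1.0000e-03  2.2880e-01] F [-0.2 -0.6  0.1] w 85.2
shift [ 0.4  0.2 -1. ] turn [-0.     -0.001   0.0015]
```

View pics/w11.png

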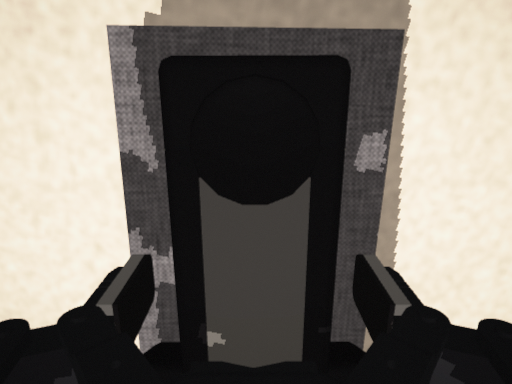

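Call:
step_arm --targets '[[75,[0,0,-1],[0,0,0.001]],[66,[0,0,-1],[0,0,0.001]],[60,[0,0,-1],[0,0,0.001]],[55,[0,0,-1],[0,0,0.001]],[50,[0,0,-1],[0,0,0.001]],[50,[0,0,-1],[0,0,0.001]],[50,[0,0,-1],[0,0,0.001]]]' --newtons 40

```text
time: 14.25
position: [0.6081, 0.2599, 0.0701]
tool_rot: [3.142, -0.001, 0.228]
wrist_force: [-1.2, -0.8, 5.9]
gripper_width: 0.0556
```

Call:
step_arm --targets '[[50,[0,0,0],[0,0,0]],[50,[0,0,0],[0,0,0]],[50,[0,0,0],[0,0,0]]]' --newtons 80

```text
time: 14.55
position: [0.6082, 0.2599, 0.0703]
tool_rot: [3.142, -0.001, 0.228]
wrist_force: [-0.8, -1.5, 7.1]
gripper_width: 0.055
```

```bash
python3 snap.py wrist w12
python3 - <<'E'
from workcell import manip
s=manip.state();print(s['wrist_force'],s['wrist_torque'])
E
```

```text
t 14.6 pos [0.6082 0.2599 0.0703] rot [ 3.1416e+00 -1.2000e-03  2.2780e-01] F [-0.8 -1.   5.6] w 55.2
shift [-193.1  487.9 -289.9] turn [-0.     -0.0012  0.0758]
[-0.8239472  -0.98013685  5.59460989] [-0.09825041  0.21049692  0.00790338]
```

View pics/w12.png

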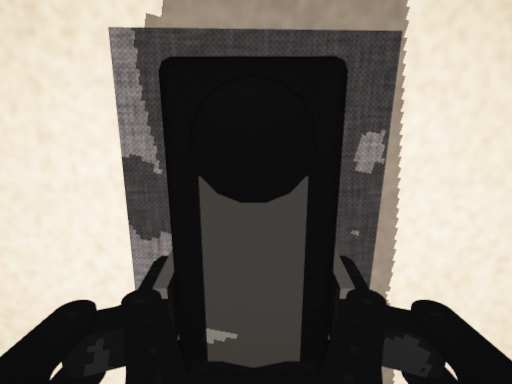

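Call:
step_arm --targets '[[50,[0,0,-1],[0,0,0]],[50,[0,0,-3],[0,0,0]],[50,[0,0,-6],[0,0,0]],[50,[0,0,-10],[0,0,0]],[50,[0,0,-14],[0,0,0]],[50,[0,0,-17],[0,0,0]],[50,[0,0,-18],[0,0,0]],[50,[0,0,-18],[0,0,0]]]'

```text
time: 15.4
position: [0.6079, 0.2599, 0.0878]
tool_rot: [-3.142, -0.001, 0.228]
wrist_force: [-0.6, 0.4, -6.2]
gripper_width: 0.055
```

```bash
python3 snap.py wrist w13
python3 - <<'E'
from workcell import manip
s=manip.state();print(s['wrist_force'],s['wrist_torque'])
E
```

```text
t 15.45 pos [0.6077 0.2598 0.0876] rot [-3.1416e+00 -2.0000e-04  2.2780e-01] F [-0.6 -0.6 -5.5] w 55.5
shift [-192.8  487.9 -272.5] turn [-0.     -0.0002  0.0758]
[-0.59982631 -0.5977032  -5.4784319 ] [-0.03430263  0.06004667 -0.04017085]
```

View pics/w13.png

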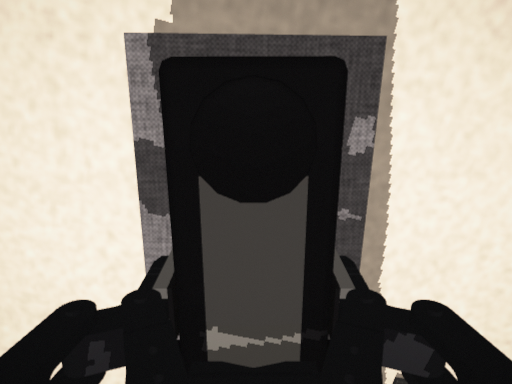

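```bash
cat > chk.py <<'E'
import sys
from h import *
c,p,z=pickle.load(open(sys.argv[1],'rb'));W=cloud(c,z)*1000
top=W[210:350:4,212:298:4].reshape(-1,3);top=top[np.isfinite(top[:,0])]
A=np.c_[top[:,:2],np.ones(len(top))];q=np.linalg.lstsq(A,top[:,2],rcond=None)[0]
print('top-plane slopes',q[:2].round(4),'mean z',top[:,2].mean().round(1))
h=top[:,2].mean()/1000
g=cv2.cvtColor(p,cv2.COLOR_BGR2GRAY).astype(int)
zz=W[...,2]/1000
L=[]
for r in range(90,240,10):
    k=np.nonzero(zz[r,150:360]>h-.025)[0]+150
    a=plane(c,[[k.min()-.5,r],[k.max()+.5,r]],h)[:,:2]*1000; L.append(a.mean(0))
L=np.array(L);m=np.polyfit(L[:,0],L[:,1],1)
b=[]
for u in range(180,330,10):
    k=np.nonzero(zz[20:140,u]>h-.025)[0]+20; b.append(plane(c,[[u,k.min()-.5]],h)[0,:2]*1000)
b=np.median(b,0);yaw=np.arctan(m[0])
d=np.array([np.cos(yaw),np.sin(yaw)]);P0=np.array([b[0],np.polyval(m,b[0])]);P0=P0+d*((b-P0)@d)
foot=P0-35*d
print('yaw',yaw.round(4),'back mid',P0.round(1),'foot xy',foot.round(1),'foot z',h*1000-62)
from workcell import manip
s=manip.state();o=R.from_euler('xyz',s['tool_rot']).inv().apply(np.r_[foot,h*1000-62]-s['position']*1000);print('foot in tool',o.round(1),'pos',s['position'].round(4),s['tool_rot'].round(4))
E
python3 chk.py w13.pkl
python3 - <<'E'
from h import *
to([.489,-.2614,.337],.152)
E
```

```text
top-plane slopes [ 0.0008 -0.0014] mean z 113.6
yaw 0.2299 back mid [689.5 279.3] foot xy [655.4 271.4] foot z 51.55049757556398
foot in tool [49.  -0.5 36. ] pos [0.6077 0.2598 0.0876] [-3.1416e+00 -2.0000e-04  2.2780e-01]
t 15.45 pos [0.6077 0.2598 0.0876] rot [-3.1416e+00 -2.0000e-04  2.2780e-01] F [-0.6 -0.6 -5.5] w 55.5
shift [-233.3  481.  -249.5] turn [-0.     -0.0002  0.0758]
```

Lifted level (slopes about 0.001), carrying about 6 N. Continue straight up, then swing over.

Call:
step_arm --targets '[[50,[0,0,-4],[0,0,0]],[50,[0,0,-12],[0,0,0]],[50,[0,0,-24],[0,0,0]],[50,[0,0,-40],[0,0,0]],[50,[0,0,-58],[0,0,0]],[50,[0,0,-78],[0,0,0]],[50,[0,0,-98],[0,0,0]],[50,[0,0,-118],[0,0,0]]]'

```text
time: 16.25
position: [0.608, 0.26, 0.2082]
tool_rot: [-3.141, -0.002, 0.228]
wrist_force: [0.2, -0.7, -5.2]
gripper_width: 0.0551
```

Call:
step_arm --targets '[[50,[0,0,-20],[0,0,0]],[50,[0,0,-40],[0,0,0]],[50,[0,0,-60],[0,0,0]],[50,[0,0,-80],[0,0,0]],[50,[0,0,-98],[0,0,0]],[50,[0,0,-112],[0,0,0]],[50,[0,0,-122],[0,0,0]],[50,[0,0,-128],[0,0,0]]]'

```text
time: 17.05
position: [0.6079, 0.2599, 0.335]
tool_rot: [-3.142, -0.002, 0.228]
wrist_force: [0.7, 0.1, -6.1]
gripper_width: 0.0551
```

Call:
step_arm --targets '[[50,[0,0,-3],[0,0,0]],[50,[0,0,-3],[0,0,0]],[50,[0,0,-3],[0,0,0]]]'

```text
time: 17.35
position: [0.6074, 0.2597, 0.3353]
tool_rot: [3.141, 0.002, 0.228]
wrist_force: [-0.0, -0.5, -7.0]
gripper_width: 0.0549
```

Run:
```python
from h import *
to([.489,-.2614,.337],.152)
```

```text
t 17.35 pos [0.6074 0.2597 0.3353] rot [3.1415e+00 1.7000e-03 2.2780e-01] F [-0.  -0.5 -7. ] w 54.9
shift [-233.   480.9   -1.2] turn [0.0002 0.0017 0.0758]
```

Call:
step_arm --targets '[[50,[-1.3,2.7,0],[0,0,0]],[50,[-4,8,0],[0,0,0]],[50,[-8,16,0],[0,0,0]],[50,[-13,27,0],[0,0,0]],[50,[-20,41,0],[0,0,0]],[50,[-27,56,0],[0,0,0]],[50,[-35,72,0],[0,0,0]],[50,[-43,89,0],[0,0,0]]]'

```text
time: 18.15
position: [0.5854, 0.1616, 0.3366]
tool_rot: [3.141, -0.0, 0.227]
wrist_force: [0.6, 0.7, -6.4]
gripper_width: 0.0553
```

Call:
step_arm --targets '[[50,[-8,17,0],[0,0,0.004]],[50,[-16,34,0],[0,0,0.008]],[50,[-24,51,0],[0,0,0.012]],[50,[-32,68,0],[0,0,0.017]],[50,[-40,85,0],[0,0,0.022]],[50,[-48,102,0],[0,0,0.027]],[50,[-56,119,0],[0,0,0.032]],[50,[-64,136,0],[0,0,0.037]]]'

```text
time: 18.95
position: [0.5537, 0.0148, 0.3366]
tool_rot: [3.141, -0.0, 0.19]
wrist_force: [0.1, 0.1, -6.6]
gripper_width: 0.0551
```

Run:
```python
from h import *
to([.489,-.2614,.337],.152)
```

```text
t 18.95 pos [0.5537 0.0148 0.3366] rot [ 3.1413e+00 -4.0000e-04  1.8990e-01] F [ 0.1  0.1 -6.6] w 55.1
shift [-115.6  259.    -0.4] turn [ 0.0003 -0.0004  0.0379]
```

Call:
step_arm --targets '[[50,[-8,17,0],[0,0,0.004]],[50,[-16,34,0],[0,0,0.008]],[50,[-23,51,0],[0,0,0.012]],[50,[-31,68,0],[0,0,0.016]],[50,[-39,85,0],[0,0,0.02]],[50,[-46,102,0],[0,0,0.024]],[50,[-53,118,0],[0,0,0.028]],[50,[-60,133,0],[0,0,0.032]]]'

```text
time: 19.75
position: [0.5197, -0.1271, 0.3367]
tool_rot: [3.141, -0.0, 0.158]
wrist_force: [-0.4, -0.5, -6.9]
gripper_width: 0.0552
```

Call:
step_arm --targets '[[50,[-7,15,0],[0,0,0.002]],[50,[-13,29,0],[0,0,0.004]],[50,[-19,42,0],[0,0,0.006]],[50,[-25,54,0],[0,0,0.006]],[50,[-30,65,0],[0,0,0.006]],[50,[-34,75,0],[0,0,0.006]],[50,[-38,84,0],[0,0,0.006]],[50,[-42,92,0],[0,0,0.006]]]'

```text
time: 20.55
position: [0.4935, -0.2236, 0.3364]
tool_rot: [-3.141, -0.0, 0.153]
wrist_force: [0.3, 0.7, -5.9]
gripper_width: 0.0553
```

Run:
```python
from h import *
to([.489,-.2614,.337],.152)
```

```text
t 20.55 pos [ 0.4935 -0.2236  0.3364] rot [-3.1415 -0.      0.1529] F [ 0.3  0.7 -5.9] w 55.3
shift [-10.2  36.6  -0.6] turn [-0.0001 -0.      0.0009]
```

Call:
step_arm --targets '[[50,[-2,7,0],[0,0,0]],[50,[-4,13,0],[0,0,0]],[50,[-5,18,0],[0,0,0]],[50,[-6,22,0],[0,0,0]],[50,[-7,24,0],[0,0,0]],[50,[-7,25,0],[0,0,0]],[50,[-7,25,0],[0,0,0]],[50,[-7,25,0],[0,0,0]]]'

```text
time: 21.35
position: [0.4906, -0.2485, 0.3364]
tool_rot: [-3.142, -0.0, 0.153]
wrist_force: [-0.1, 0.7, -5.7]
gripper_width: 0.0551
```

```bash
python3 snap.py wrist w14; python3 chk.py w14.pkl;python3 snap.py side s14
python3 - <<'E'
from h import *
to([.489,-.2614,.297],.152)
a=cv2.imread('pics/w14.png');b=cv2.imread('pics/s14.png')[120:320,230:430]
cv2.imwrite('pics/m14.png',np.hstack([cv2.resize(a,(400,300)),cv2.resize(b,(300,300))]))
E
```

```text
t 21.4 pos [ 0.4906 -0.2485  0.3365] rot [-3.1415e+00 -1.0000e-04  1.5310e-01] F [ 1.  -0.1 -7. ] w 55.0
shift [ 37.4  16.3 -23.5] turn [-0.     -0.0001  0.0011]
top-plane slopes [0.002  0.0031] mean z 362.2
yaw 0.1551 back mid [ 573.4 -235.2] foot xy [ 538.8 -240.6] foot z 300.21197584021485
foot in tool [48.8 -0.5 36.2] pos [ 0.4906 -0.2485  0.3365] [-3.1415e+00 -1.0000e-04  1.5310e-01]
t 21.45 pos [ 0.4906 -0.2485  0.3364] rot [-3.1415 -0.      0.1531] F [-0.9 -1.2 -6.2] w 55.0
shift [ 37.3  16.4 -23.6] turn [-0.0001 -0.      0.0011]
t 21.45 pos [ 0.4906 -0.2485  0.3364] rot [-3.1415 -0.      0.1531] F [-0.9 -1.2 -6.2] w 55.0
shift [-3.5 12.5 39.4] turn [-0.0001 -0.      0.0011]
```

View pics/m14.png

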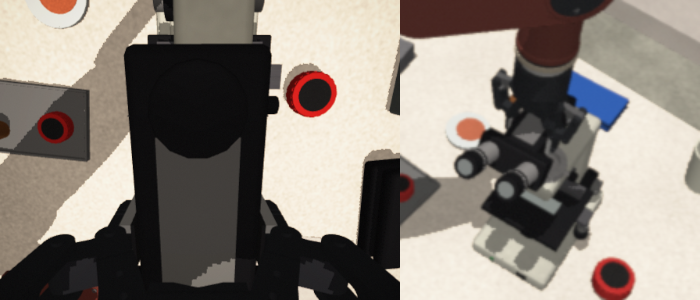

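Call:
step_arm --targets '[[50,[-1,3,0],[0,0,0]],[50,[-2,7,0],[0,0,0]],[50,[-3,10,0],[0,0,0.001]],[50,[-4,12.5,2],[0,0,0.001]],[50,[-4,13,6],[0,0,0.001]],[50,[-4,13,12],[0,0,0.001]],[50,[-4,13,19],[0,0,0.001]],[50,[-4,13,25],[0,0,0.001]]]'

```text
time: 22.25
position: [0.4884, -0.2619, 0.3103]
tool_rot: [-3.141, 0.001, 0.152]
wrist_force: [-0.4, -0.1, -6.6]
gripper_width: 0.0551
```

Call:
step_arm --targets '[[50,[0,0,5],[0,0,0]],[50,[0,0,9],[0,0,0]],[50,[0,0,12],[0,0,0]],[50,[0,0,14],[0,0,0]],[50,[0,0,14],[0,0,0]],[50,[0,0,14],[0,0,0]],[50,[0,0,14],[0,0,0]]]'

```text
time: 22.95
position: [0.4887, -0.2623, 0.2978]
tool_rot: [3.141, -0.0, 0.152]
wrist_force: [-0.1, -0.4, -6.5]
gripper_width: 0.0548
```

```bash
python3 snap.py wrist w15; python3 chk.py w15.pkl;python3 snap.py side s15; python3 snap.py top t15
python3 - <<'E'
from h import *
to([.4887,-.2618,.297],.152)
b=cv2.imread('pics/s15.png')[150:350,230:430];a=cv2.imread('pics/t15.png')[60:300,120:400]
cv2.imwrite('pics/m15.png',np.hstack([cv2.resize(a,(380,380)),cv2.resize(b,(380,380),interpolation=cv2.INTER_CUBIC)]))
E
```

```text
t 23.0 pos [ 0.4887 -0.2623  0.2978] rot [ 3.1412e+00 -4.0000e-04  1.5180e-01] F [ 0.2  0.8 -6.5] w 55.0
shift [ 41.4   3.  -62.2] turn [ 0.0004 -0.0004 -0.0002]
top-plane slopes [0.0016 0.0014] mean z 323.6
yaw 0.1539 back mid [ 571.5 -249.1] foot xy [ 536.9 -254.4] foot z 261.5740179497612
foot in tool [48.8 -0.5 36.2] pos [ 0.4887 -0.2623  0.2978] [ 3.1412e+00 -4.0000e-04  1.5180e-01]
t 23.05 pos [ 0.4887 -0.2623  0.2977] rot [ 3.1412e+00 -4.0000e-04  1.5180e-01] F [-0.  -0.3 -6.6] w 55.2
shift [ 41.4   3.1 -62.3] turn [ 0.0003 -0.0004 -0.0002]
t 23.1 pos [ 0.4886 -0.2622  0.2976] rot [ 3.1413e+00 -3.0000e-04  1.5180e-01] F [ 0.5 -0.3 -6.5] w 54.8
shift [ 41.4   3.1 -62.3] turn [ 0.0002 -0.0003 -0.0002]
t 23.1 pos [ 0.4886 -0.2622  0.2976] rot [ 3.1413e+00 -3.0000e-04  1.5180e-01] F [ 0.5 -0.3 -6.5] w 54.8
shift [ 0.1 -0.4  0.6] turn [ 0.0002 -0.0003 -0.0002]
```

View pics/m15.png

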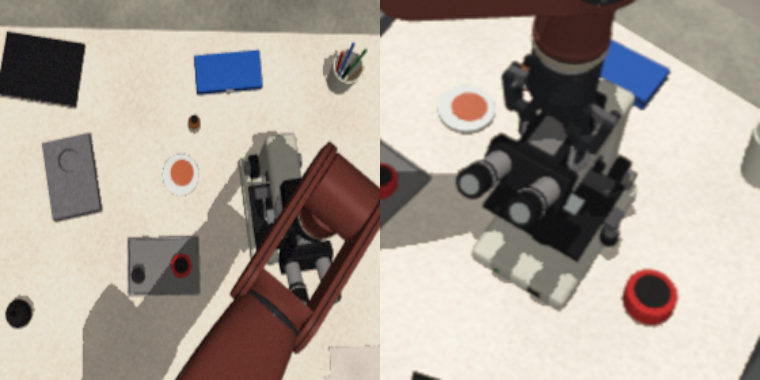

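View pics/w15.png

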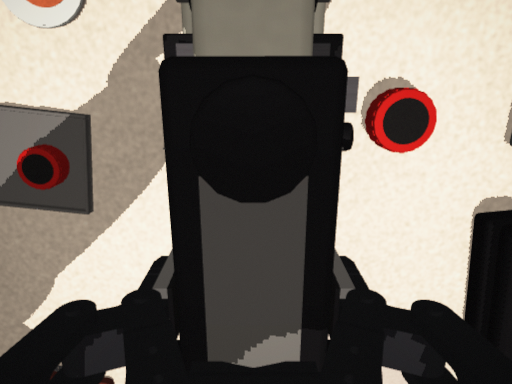

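Foot is at (536.9, -254.4) against the seat's (536.8, -254.1), level, yaw matched, eyepieces over the stage. Trim 0.5 mm down, settle and hand in.

Call:
step_arm --targets '[[50,[0,0,0.5],[0,0,0]],[50,[0,0,0.5],[0,0,0]],[50,[0,0,0.5],[0,0,0]],[50,[0,0,0.5],[0,0,0]],[50,[0,0,0.5],[0,0,0]],[50,[0,0,0.5],[0,0,0]]]'

```text
time: 23.7
position: [0.4886, -0.2622, 0.2969]
tool_rot: [-3.142, -0.0, 0.152]
wrist_force: [0.8, 1.1, -6.2]
gripper_width: 0.0555
```

```bash
python3 snap.py wrist w16; python3 chk.py w16.pkl
python3 - <<'E'
from workcell import manip
s=manip.state();print(s['time'],s['joint_velocities'].round(4),s['wrist_torque'].round(2))
print(manip.finish_job())
E
```

```text
t 23.75 pos [ 0.4886 -0.2622  0.2969] rot [3.1416 0.     0.1518] F [ 0.3  0.7 -6.3] w 55.6
shift [ 41.5   3.1 -63.1] turn [ 0.      0.     -0.0002]
top-plane slopes [0.0005 0.0002] mean z 322.7
yaw 0.1539 back mid [ 571.4 -249. ] foot xy [ 536.8 -254.4] foot z 260.67862517834754
foot in tool [48.9 -0.5 36.2] pos [ 0.4886 -0.2622  0.2969] [3.1416 0.     0.1518]
23.75 [ 0.     -0.0003  0.0007  0.0009  0.0004 -0.0014] [-0.02  0.02  0.02]
the job is handed in; nothing more can be done
None
```

I took the dust plug out of the seat and stood it in the free half of the tray. I then gripped the head at its balance point and carried it over level. The arm is still holding it above the seat, and I handed the job in at 23.75 s.

**Last checks:**
- **Position:** the head's foot measured (536.8, -254.4) mm. The seat centre was (536.8, -254.1) mm, so they agree to about 0.3 mm.
- **Height:** about 20.7 mm above the rim by the wrist camera's depth. The gripper height with the nominal cradle dimensions gives about 19.7 mm.
- **Level and turn:** the housing's top sloped less than 0.001. The head's yaw was 0.154 rad against about 0.152 for the stand, with the eyepieces out over the stage.
- **Hold:** joint speeds were almost zero and the load steady at about 6.3 N. The head did not shift in the grip.
- **Contact:** wrist force readings stayed below about 8 N. I saw no sign of touching the stand, and nothing else looked disturbed in the last pictures.

**Disagreement:** at the start, the overhead camera put the plug about 6 mm from where the wrist camera did. I used the wrist camera throughout. It gave the same answer at several heights and agreed with the side camera on the seat to about 1 mm.

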